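# Lift the garlic with the tongs and hold it over the frying pan

### The job

Pick up the kitchen tongs, close them on the garlic bulb that lies on the chopping board and, touching the garlic only with the tongs, carry it over to the frying pan. Finish while holding it still in the closed tongs in the air above the middle of the pan, well clear of the rim; do not put it down or let go. Leave the tomato, the lime, the onion and the pan where they are.

Things in the scene. Friction and masses are not known exactly. Their poses are not given: they have to be found in the camera images.
- tongs: Kitchen tongs, two steel arms hinged at a rear pin, sprung open, 240 mm long, 24 mm high, 95 g, lying flat on the worktop. This body is the left arm with the pin. Origin: on the pin's axis at the underside; z up along the pin; x from the pin along the midline between the open arms to the jaws; y to the left arm. Balance point 115 mm ahead of the pin.
- tongs_right: The tongs' right (-y) arm, on the same pin, with the same origin and axes while open; squeezed, it turns about z up to 0.42 rad towards the left arm. The spring pushes about 4 N per arm at the grip point when open, 6 N at 42 mm wide, and reopens the arms when the squeeze is eased.
- tongs_grip (a point): Grip point on the open tongs' midline, 100 mm ahead of the pin, 12 mm above the underside. Squeeze both arms from outside here, on the black sleeves (60 to 136 mm from the pin, 24 mm high, upright sides): 62 mm wide as found. Each mm squeezed off takes 2.1 mm off the jaw gap; at 42 mm wide the arms are parallel and the gap is 44 mm.
- left_jaw (a point): Middle of the inner face of the left arm's jaw, 212 mm from the pin, 12 mm above the underside. The jaws are shallow cups 46 mm long and 24 mm high with ends bent inwards; gap between them as found 86 mm.
- right_jaw (a point): The same point of the right arm's jaw. The tongs' midline runs from the pin to the midpoint of the two jaw points.
- garlic: The garlic bulb, whitish, 46 mm across and 46 mm high with its pointed top, about 21 g, standing on the board beside the tomato and the lime (which of the three places it has changes). Origin: centre of its underside.
- garlic_middle (a point): Middle of the garlic's thick part, 19 mm above its underside.
- board: The wooden chopping board, fixed to the worktop, 170 x 320 mm and 12 mm thick. Origin: centre of its underside; y along its length. The three vegetables stand in a row along its length, about 105 mm apart.
- tomato: The tomato on the board, 58 mm across, 60 mm high. Origin: centre of its underside.
- lime: The lime on the board, 55 x 46 x 46 mm. Origin: centre of its underside.
- onion: The onion on the worktop at the left, 75 mm across, 80 mm high. Origin: centre of its underside.
- pan: The small black frying pan, loose: bowl 209 mm across at the rim, rim 50 mm above the worktop, with a long handle, up to 71 mm high, along its -y axis. Origin: at its underside, below the rim from which the handle starts.
- pan_middle (a point): Middle of the pan's bowl, on its inner floor, 5 mm above the worktop.
Not all that is in view belongs to the job. What is meant by the garlic is not black or yellow, and is the smaller of those in its own colour.

How it is judged:
On the way, in this order (a step that is already met when the one before it is completed fails the run):
1. the tongs are picked up by the gripper, the garlic still on the board (contact force between the fingers and tongs above 0.5 N and height (world z) of tongs above 0.012 m and height (world z) of garlic_middle below 0.05 m), for 0.1 s.
2. the garlic is lifted off the board between the jaws of the tongs (contact force between tongs_right and garlic above 0.3 N and height (world z) of garlic_middle above 0.06 m and contact force between garlic and board below 0.05 N), for 0.1 s.
At the end, for the whole second after the job is handed in: Gripper holds tongs, tongs pinch the garlic, at rest; garlic's middle within 60 mm of the bowl's middle (level) and over 100 mm above the worktop; neither tongs nor garlic touch the pan, robot does not touch the garlic; tomato, lime, onion, pan within 40 mm of their starts (horizontal distance between garlic_middle and pan_middle below 0.06 m and height (world z) of garlic_middle above 0.1 m and contact force between tongs_right and garlic above 0.3 N and contact force between the fingers and tongs above 0.5 N and contact force between each of garlic, tongs and pan below 0.05 N and contact force between each of the arm, the fingers and garlic below 0.05 N and linear speed of garlic below 0.03 m/s and distance of each of tomato, lime, onion, pan_middle from where it was at the start of the episode below 0.04 m); the arm keeps its last pose, push and grip.
It fails at once if the robot touches the garlic itself instead of using the tongs (contact force between any of the fingers, the arm and garlic above 0.3 N).
It fails at once if the tomato, the lime, the onion or the pan is displaced by more than 40 mm (distance of any of tomato, lime, onion, pan_middle from where it was at the start of the episode above 0.04 m).
It also fails if it takes over 45 s, if anything falls off the work surface, if the arm or the gripper's body presses on something with over 40 N, if the wrist force passes 120 N, or if a joint passes its speed limit or range.

### The arm

A 7-joint arm with a two-finger parallel gripper is mounted at the origin on a cart in front of the work surface, level with it; the furniture and walls round the work are solid. World frame = base frame: x ahead of the robot, y to its left, z up, the work surface at z = 0. Lengths are in m, angles in rad, forces in N, time in s.
With the tool pointing down it reaches from about 0.35 to 0.9 m from the base axis. Payload 19.9 kg.
Tool frame: the origin (TCP) lies at the very end of the fingers, on their centre line; the grasp point (between the pads) lies env.pinch_z behind it (env.pinch_z is the distance from the TCP to the grasp point, in m); z points along the fingers, y is the line along which they close (so a half turn about z gives the same grasp; the last joint's range is limited). The gripper opens to 94 mm and grips with 3 to 60 N. Pads are 16 mm wide; open, the fingers measure 119 mm over their backs; the gripper's body (75 mm by 177 mm) begins 78 mm behind the grasp point.
Start: joints at [1.252, 0.417, -0.01, 1.614, 0.005, 1.111, -0.053], TCP at [0.171, -0.601, 0.205] pointing down, gripper open.
Joint ranges: [-2.81, 2.81], [-0.39, 2.02], [-1.27, 1.25], [0.06, 2.57], [-1.19, 4.33], [0.19, 2], [-2.82, 2.82]. Speed limits (rad/s): [1.89, 1.89, 2.39, 2.39, 3.01, 3.01, 3.01].

### API

Orientations are given as a unit quaternion [w, x, y, z].
In Python, from workcell import env, optics, ticket gives the robot as it stands.
- The arm moves only by the tool drive_tool, never from a script. Its argument "targets" is one flat list of numbers, 7 for each row, row after row: the turn, a rotation vector about the tool's x, y, z in degrees, then the shift along the tool's x, y, z in cm, then the finger opening in cm, from 0 to 9.4. In form: [rx, ry, rz, tx, ty, tz, jaw, rx, ry, rz, tx, ty, tz, jaw, ...]. A call has 1 to 5 rows; each row shifts and turns the commanded pose from where the row before left it, along the tool's axes as they then stand; what a row does not reach is not made up. A row lasts 1/12 s, in which the tool goes at most 41.7 mm and 7.16 degrees, less where a joint would pass 70% of its speed; a pose out of reach is approached as far as the arm can. A call with a gripper value outside its range is refused whole. The fingers move at their own pace and stop on an object; the grip force is fixed at half the most. Time passes only in rows, so rows that do not move let the fingers close. It gives the time, the measured TCP pose, the force, the opening and the grip force at its end, in the units of the state.
- env.get_state(): the state, without advancing time (a new reading comes with each control period).
- optics.snapshot(name): name is "scene" or "top"; returns a dict with "color" (420x560x3 uint8, blue, green, red), "fx", "fy", "cx", "cy" (pixels), "R" (3x3) and "t" (3): a world point X has camera coordinates R X + t. Camera axes: x right, y down, z forward; pixel columns grow to the right and rows downward; lengths in m; the calibration is good to about 2 mm. A picture is of the moment at which its call begins. There is no depth.
- ticket.finish_job(): hands the job in; it is judged then, once.
The state is a dict: "time_s": time; "joints": joint angles; "qd": joint speeds; "joint_efforts": joint torques, N m; "eef_pos": TCP position; "tool_rot": TCP orientation; "ft_force": force on the tool from outside, world axes, zero at the start; "ft_torque": the same for the moment, N m; "width": finger opening in m; "finger_force": force on a finger pad.
Only numpy, scipy, OpenCV 4.12 (cv2) and the standard library are available. Lean on these libraries where they do the work, as an engineer would, in place of code of your own. Each camera call takes 0.05 s, during which the arm holds its last target. There are 200 camera calls.

## Working session

There is one attempt and no reset: what is moved stays moved. The work goes in short steps, Python scripts to look and compute and a tool call to move; the robot and the scene stay as the last step left them, time stands still between calls to the robot, and variables do not carry over. Pictures are saved under pics/ and viewed, at most 10 in all, crops included, and the job is handed in when it is done.

Besides the shell and the picture viewer there is one more tool, called after ">>>" as a command line: name --argument value ..., lists and objects as JSON in quotes. drive_tool: Moves the arm, as the interface text tells. Its arguments: {"type":"object","properties":{"targets":{"type":"array"}},"required":["targets"]}

```bash
mkdir -p pics
python3 - <<'E'
from workcell import env, optics
import cv2,pickle
for n in("scene","top"):
    s=optics.snapshot(n); pickle.dump(s,open(n+".pkl","wb")); cv2.imwrite(f"pics/{n}0.png",s["color"]); print(n,s["fx"],s["cx"],s["R"],s["t"])
s=env.get_state(); print(s["eef_pos"],s["tool_rot"],s["width"],env.pinch_z,s["time_s"])
E
```

```text
scene 385.57109065820435 273.5119986132335 [[-0.73779047 -0.67493237  0.01146827]
 [-0.59473001  0.64189447 -0.48401209]
 [ 0.31931401 -0.36392003 -0.87498616]] [0.30763908 0.37662002 0.90480245]
top 521.1735461426971 287.09240362717236 [[ 0.02033974 -0.99951328  0.02365381]
 [-0.98615506 -0.02395107 -0.16408701]
 [ 0.16457368 -0.01998884 -0.98616223]] [-0.09938765  0.5112636   1.5395745 ]
[ 0.17069742 -0.6008862   0.20488584] [-5.40688356e-04  9.90438003e-01  1.37957454e-01 -1.05491083e-04] 0.0939004428386651 0.0188 0.1
```

View pics/scene0.png

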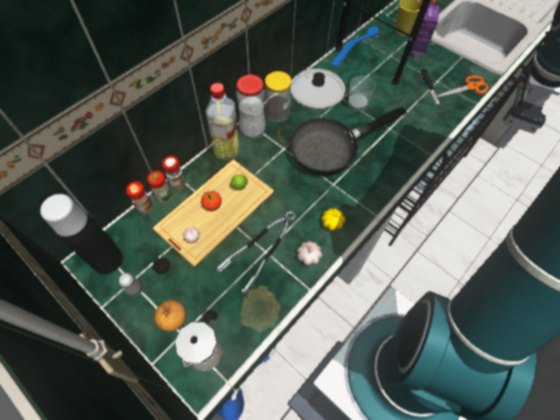

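View pics/top0.png

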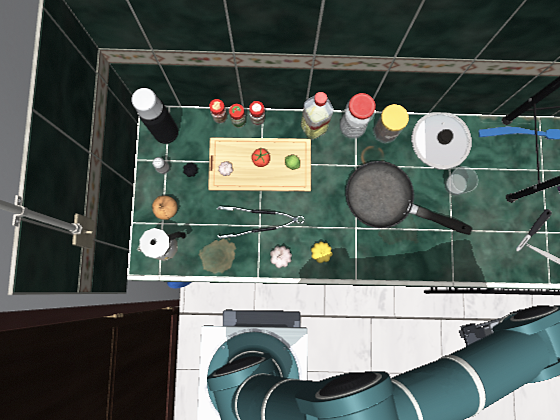

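Candidates for the garlic in the top view are whitish (226,169) on the board, whitish and larger (280,257) on the worktop, black (190,170) and yellow (321,251). The one on the board fits: it is the smaller whitish one and stands beside the tomato (261,157) and lime (292,161). The tongs' pin is near (299,219) and the jaws near (220,208) and (220,236).

```bash
cat > h.py <<'E'
import numpy as np,cv2,pickle
def ray(s,u,v):
    d=s["R"].T@np.array([(u-s["cx"])/s["fx"],(v-s["cy"])/s["fy"],1.]); return -s["R"].T@s["t"],d
def at(s,u,v,z):
    c,d=ray(s,u,v); return c+d*(z-c[2])/d[2]
def proj(s,X):
    p=s["R"]@np.asarray(X)+s["t"]; return s["fx"]*p[0]/p[2]+s["cx"],s["fy"]*p[1]/p[2]+s["cy"]
def tri(a,ua,b,ub):
    c1,d1=ray(a,*ua);c2,d2=ray(b,*ub)
    k=np.linalg.lstsq(np.c_[d1,-d2],c2-c1,rcond=None)[0]; p,q=c1+k[0]*d1,c2+k[1]*d2
    return (p+q)/2,np.linalg.norm(p-q)
E
python3 - <<'E'
from h import *
T=pickle.load(open("top.pkl","rb"));S=pickle.load(open("scene.pkl","rb"))
for n,p,z in [("pin",(299,219),.012),("jL",(220,236.5),.012),("jR",(220,207.5),.012),("g",(226,169),.031),("g2",(280,257),.03),("pan",(379,193),.03),("b1",(209,138),.012),("b2",(311,191),.012)]:
    X=at(T,*p,z);print(n,X.round(4),"scene px",np.round(proj(S,X)))
a=cv2.resize(T["color"][130:280,180:340],None,fx=5,fy=5,interpolation=2)[:600]
b=cv2.resize(T["color"][195:250,205:315],None,fx=7,fy=7,interpolation=2)
cv2.imwrite("pics/c1.png",cv2.resize(T["color"][140:270,180:340],None,fx=4.6,fy=4.6,interpolation=cv2.INTER_CUBIC))
cv2.imwrite("pics/c2.png",cv2.resize(S["color"][195:315,170:330],None,fx=5,fy=5,interpolation=cv2.INTER_CUBIC))
E
```

```text
pin [ 0.4778 -0.1262  0.012 ] scene px [288. 216.]
jL [0.418  0.1147 0.012 ] scene px [243. 291.]
jR [0.5079 0.1184 0.012 ] scene px [218. 269.]
g [0.6257 0.1028 0.031 ] scene px [191. 235.]
g2 [ 0.3583 -0.0701  0.03  ] scene px [308. 254.]
pan [ 0.5622 -0.3713  0.03  ] scene px [320. 146.]
b1 [0.729  0.1622 0.012 ] scene px [151. 229.]
b2 [ 0.5668 -0.1622  0.012 ] scene px [273. 190.]
```

View pics/c1.png

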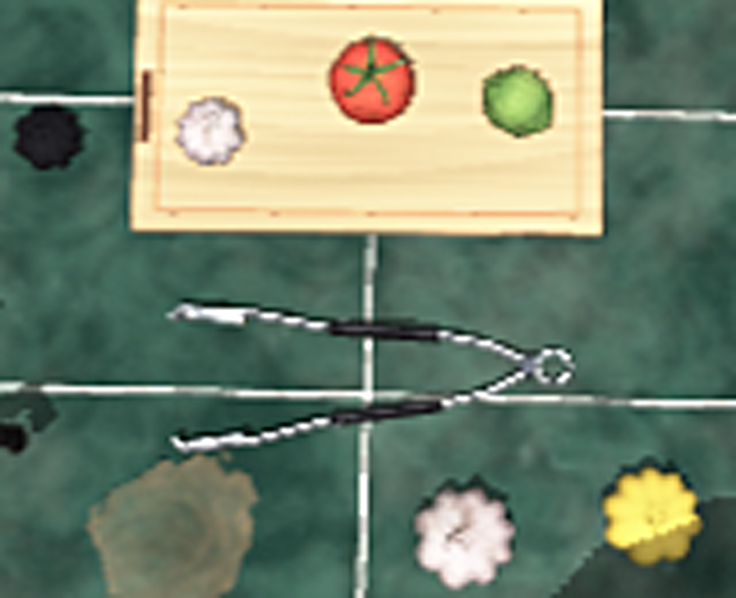

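View pics/c2.png

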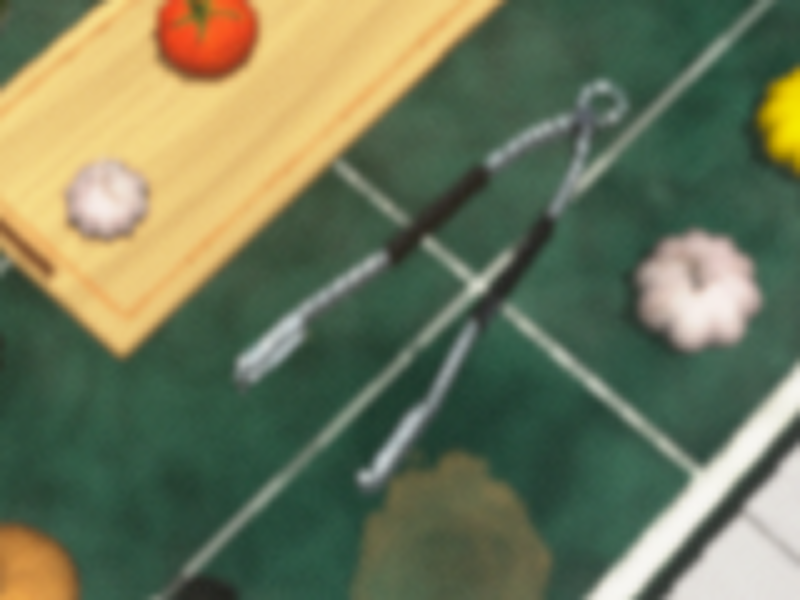

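The crop confirms it. The garlic is the small whitish bulb at crop (210,131) on the board, about 15 px across against 21 px for the one at (465,535). The sleeve ends are at crop (331,327)/(438,333) and (333,417)/(441,405).

Run:
```python
from h import *
T=pickle.load(open("top.pkl","rb"));S=pickle.load(open("scene.pkl","rb"))
c=lambda u,v:(u/4.6+180-.4,v/4.6+140-.4)
d=lambda u,v:(u/5+170-.4,v/5+195-.4)
m={"Rf":((331,327),(390,255)),"Rr":((438,333),(487,174)),"Lf":((333,417),(478,322)),"Lr":((441,405),(549,220)),"ring":((553,366),(603,101)),"cross":((530,362),(587,122)),"tipR":((171,314),(240,375)),"tipL":((177,444),(366,482))}
P={}
for n,(p,q) in m.items():
    X,g=tri(T,c(*p),S,d(*q)); P[n]=at(T,*c(*p),.022 if n[1] in'fr' else .018); print(n,P[n].round(4),"tri",X.round(4),round(g,4))
f=(P["Rf"]+P["Lf"])/2;r=(P["Rr"]+P["Lr"])/2;t=(P["tipR"]+P["tipL"])/2
ax=(t-P["ring"])[:2];print("len",np.linalg.norm(ax),"axis yaw",np.degrees(np.arctan2(ax[1],ax[0])))
ax/=np.linalg.norm(ax)
for n in P: print(n,(P[n]-P["ring"])[:2]@ax)
# garlic: mask whitish on board in both views, triangulate
for s,b in((T,(205,150,245,190)),(S,(170,215,210,255))):
    im=cv2.cvtColor(s["color"],cv2.COLOR_BGR2HSV)[b[1]:b[3],b[0]:b[2]]
    mk=cv2.inRange(im,(0,0,90),(180,75,255));k,l,st,ce=cv2.connectedComponentsWithStats(mk);i=1+st[1:,4].argmax();print(st[i],ce[i]+b[:2]);s["g"]=ce[i]+b[:2]
X,g=tri(T,T["g"],S,S["g"]);print("garlic",X,g,at(T,*T["g"],.034))
# pan: dark rim
for z in(.05,):
  for u,v in((345,193),(412,193),(379,160),(379,227)):print(at(T,u,v,z))
for n,p,z in(("tomato",(261,157),.05),("lime",(292,161),.04),("onion",(165,207),.05)):print(n,at(T,*p,z))
```

```text
Rf [0.4987 0.0203 0.022 ] tri [0.4971 0.0194 0.0202] 0.0043
Rr [ 0.4963 -0.0511  0.022 ] tri [ 0.4941 -0.0526  0.0172] 0.0067
Lf [0.4383 0.0171 0.022 ] tri [0.436  0.016  0.0212] 0.0054
Lr [ 0.448  -0.0543  0.022 ] tri [ 0.4472 -0.0548  0.0203] 0.0023
ring [ 0.4765 -0.1285  0.018 ] tri [ 0.4741 -0.129   0.023 ] 0.0036
cross [ 0.4783 -0.1129  0.022 ] tri [ 0.4755 -0.1146  0.0173] 0.0075
tipR [0.5055 0.1276 0.018 ] tri [0.5009 0.1243 0.0358] 0.0043
tipL [0.4184 0.1199 0.018 ] tri [0.4163 0.1184 0.0249] 0.0033
len 0.2526453558918253 axis yaw 93.29209423629678
Rf 0.14729644168865455
Rr 0.07610050296212384
Lf 0.1475391534928339
Lr 0.07571771572227286
ring 0.0
cross 0.015446726039855415
tipR 0.2539700693270339
tipL 0.2513206424566166
[ 10   0  30  35 901] [229.49833518 166.10099889]
[ 14  12  15  15 184] [190.88043478 234.20652174]
garlic [6.42362451e-01 9.51652389e-02 6.26276437e-04] 0.00036895762436721033 [0.63440205 0.09212988 0.034     ]
[ 0.55565052 -0.26336028  0.05      ]
[ 0.56075604 -0.46855605  0.05      ]
[ 0.66183272 -0.36823309  0.05      ]
[ 0.45378008 -0.36641942  0.05      ]
tomato [ 0.66169012 -0.0046823   0.05      ]
lime [ 0.65414625 -0.10034364  0.04      ]
onion [0.49929787 0.27914551 0.05      ]
```

>>> drive_tool --targets '[0,0,-7,0,0,0,9.4,0,0,-7,0,0,0,9.4,0,0,-7,0,0,0,9.4,0,0,-7,0,0,0,9.4,0,0,-7,0,0,0,9.4]'

```text
time_s: 0.52
eef_pos: [0.1707, -0.601, 0.2051]
tool_rot: [-0.0, 0.902, 0.432, 0.0]
ft_force: [0.9, -0.6, -0.7]
width: 0.0942
finger_force: 0.0
```

>>> drive_tool --targets '[0,0,-7,0,0,0,9.4,0,0,-7,0,0,0,9.4,0,0,-7,0,0,0,9.4,0,0,-7,0,0,0,9.4,0,0,-7,0,0,0,9.4]'

```text
time_s: 0.93
eef_pos: [0.1707, -0.601, 0.2051]
tool_rot: [-0.0, 0.73, 0.683, 0.0]
ft_force: [0.2, -0.3, -0.5]
width: 0.094
finger_force: 0.0
```

>>> drive_tool --targets '[0,0,-7,0,0,0,9.4,0,0,0,3.5,2,0,9.4]'

```text
time_s: 1.1
eef_pos: [0.1849, -0.5688, 0.2042]
tool_rot: [-0.0, 0.688, 0.726, -0.001]
ft_force: [1.0, -2.1, 0.5]
width: 0.094
finger_force: 0.0
```

```bash
cat >> h.py <<'E'
def st():
    from workcell import env
    from scipy.spatial.transform import Rotation as Ro
    s=env.get_state();q=s["tool_rot"];M=Ro.from_quat([q[1],q[2],q[3],q[0]]).as_matrix()
    print("t",round(s["time_s"],2),"pos",np.round(s["eef_pos"],4),"yaw_y",np.degrees(np.arctan2(M[1,1],M[0,1])).round(2),"tilt",M[:2,2].round(3),"w",round(s["width"],4),"ff",np.round(s["finger_force"],2),"F",np.round(s["ft_force"],1),"q",np.round(s["joints"],2))
    return s,M
def go(x,y,z):
    s,M=st(); print("tool shift cm",(100*M.T@(np.array([x,y,z])-s["eef_pos"])).round(2))
E
python3 - <<'E'
from h import *
go(.4695,-.010,.205)
T=pickle.load(open("top.pkl","rb"));S=pickle.load(open("scene.pkl","rb"))
c=(225.2,168.1)
print(tri(T,c,S,(190.9,234.2)),at(T,*c,.033),at(S,190.9,234.2,.033))
E
```

```text
t 1.1 pos [ 0.1849 -0.5688  0.2042] yaw_y 3.11 tilt [-0.001 -0.   ] w 0.094 ff 0.0 F [ 1.  -2.1  0.5] q [ 1.42  0.38 -0.28  1.68  0.12  1.1   1.16]
tool shift cm [54.26 31.45 -0.12]
(array([0.62548707, 0.1036133 , 0.037438  ]), np.float64(0.0035377130576695554)) [0.62796981 0.10520898 0.033     ] [0.62615115 0.10169018 0.033     ]
```

>>> drive_tool --targets '[0,0,0,3.5,2,0,9.4,0,0,0,3.5,2,0,9.4,0,0,0,3.5,2,0,9.4,0,0,0,3.5,2,0,9.4,0,0,0,3.5,2,0,9.4]'

```text
time_s: 1.52
eef_pos: [0.2804, -0.3835, 0.2052]
tool_rot: [-0.0, 0.689, 0.724, -0.0]
ft_force: [0.7, -0.6, -0.3]
width: 0.0938
finger_force: 0.0
```

>>> drive_tool --targets '[0,0,0,3.5,2,0,9.4,0,0,0,3.5,2,0,9.4,0,0,0,3.5,2,0,9.4,0,0,0,3.5,2,0,9.4,0,0,0,3.5,2,0,9.4]'

```text
time_s: 1.93
eef_pos: [0.3716, -0.2038, 0.2055]
tool_rot: [0.0, 0.689, 0.724, -0.0]
ft_force: [1.3, -0.3, 0.3]
width: 0.094
finger_force: 0.0
```

>>> drive_tool --targets '[0,0,0,3.5,2,0,9.4,0,0,0,3.5,2,0,9.4,0,0,0,3.5,2,0,9.4,0,0,0,3.5,2,0,9.4,0,0,0,2,1,0,9.4]'

```text
time_s: 2.35
eef_pos: [0.4544, -0.0375, 0.2057]
tool_rot: [0.0, 0.688, 0.726, 0.001]
ft_force: [0.4, -1.0, -0.3]
width: 0.094
finger_force: 0.0
```

```bash
python3 -c "
from h import *
go(.4695,-.010,.003)"
```

```text
t 2.35 pos [ 0.4544 -0.0375  0.2057] yaw_y 3.03 tilt [0.001 0.001] w 0.094 ff 0.0 F [ 0.4 -1.  -0.3] q [ 0.7   0.17 -0.75  2.    0.13  1.03 -0.05]
tool shift cm [ 2.65  1.64 20.27]
```

>>> drive_tool --targets '[0,0,0,2.4,1.5,0,9.4,0,0,0,0,0,4,9.4,0,0,0,0,0,4,9.4,0,0,0,0,0,4,9.4,0,0,0,0,0,0,9.4]'

```text
time_s: 2.77
eef_pos: [0.4631, -0.0163, 0.0797]
tool_rot: [-0.004, 0.689, 0.725, -0.002]
ft_force: [-2.3, -0.3, -0.8]
width: 0.0939
finger_force: 0.0
```

```bash
python3 -c "
from h import *
go(.4695,-.010,.003)"
```

```text
t 2.77 pos [ 0.4631 -0.0163  0.0797] yaw_y 2.89 tilt [-0.009  0.002] w 0.0939 ff 0.0 F [-2.3 -0.3 -0.8] q [ 0.56  0.39 -0.69  2.09  0.35  0.78 -0.29]
tool shift cm [0.58 0.74 7.67]
```

>>> drive_tool --targets '[0,0,0,0.6,0.7,2,9.4,0,0,0,0,0,1,9.4,0,0,0,0,0,0,9.4]'

```text
time_s: 3.02
eef_pos: [0.4733, -0.0103, 0.0553]
tool_rot: [-0.001, 0.689, 0.725, -0.0]
ft_force: [0.1, -0.1, -0.8]
width: 0.094
finger_force: 0.0
```

```bash
python3 -c "
from h import *
go(.4695,-.010,.003)"
```

```text
t 3.02 pos [ 0.4733 -0.0103  0.0553] yaw_y 2.88 tilt [-0.001  0.   ] w 0.094 ff 0.0 F [ 0.1 -0.1 -0.8] q [ 0.51  0.45 -0.65  2.08  0.4   0.74 -0.35]
tool shift cm [ 0.04 -0.37  5.23]
```

>>> drive_tool --targets '[0,0,0,0,-0.3,2,9.4,0,0,0,0,0,2,9.4,0,0,0,0,0,0,9.4,0,0,0,0,0,0,9.4]'

```text
time_s: 3.35
eef_pos: [0.4708, -0.0107, 0.0166]
tool_rot: [0.0, 0.689, 0.725, -0.0]
ft_force: [0.1, 0.5, 0.4]
width: 0.0935
finger_force: 0.0
```

```bash
python3 -c "
from h import *
go(.4695,-.010,.003)"
```

```text
t 3.35 pos [ 0.4708 -0.0107  0.0166] yaw_y 2.86 tilt [-0. -0.] w 0.0935 ff 0.0 F [0.1 0.5 0.4] q [ 0.46  0.51 -0.6   2.11  0.47  0.66 -0.41]
tool shift cm [ 0.08 -0.13  1.36]
```

Down the last 1.3 cm, then close part-way to 5.5 cm.

>>> drive_tool --targets '[0,0,0,0,-0.1,1.3,9.4,0,0,0,0,0,0,9.4,0,0,0,0,0,0,7,0,0,0,0,0,0,7,0,0,0,0,0,0,5.5]'

```text
time_s: 3.77
eef_pos: [0.4702, -0.0107, 0.0035]
tool_rot: [0.0, 0.689, 0.724, 0.0]
ft_force: [-0.2, 0.4, -0.0]
width: 0.0776
finger_force: 0.0
```

>>> drive_tool --targets '[0,0,0,0,0,0,5.5,0,0,0,0,0,0,5.5,0,0,0,0,0,0,5.5,0,0,0,0,0,0,5.5,0,0,0,0,0,0,5.5]'

```text
time_s: 4.18
eef_pos: [0.47, -0.0104, 0.0028]
tool_rot: [0.0, 0.689, 0.725, 0.0]
ft_force: [-1.4, -0.3, 7.2]
width: 0.0552
finger_force: 6.6
```

```bash
python3 -c "
from h import *
go(.4695,-.010,.003)"
```

```text
t 4.18 pos [ 0.47   -0.0104  0.0028] yaw_y 2.87 tilt [0.001 0.   ] w 0.0552 ff 6.55 F [-1.4 -0.3  7.2] q [ 0.45  0.53 -0.58  2.11  0.5   0.63 -0.43]
tool shift cm [ 0.04 -0.05 -0.02]
```

>>> drive_tool --targets '[0,0,0,0,0,-1,5.5,0,0,0,0,0,-2,5.5,0,0,0,0,0,-2.5,5.5,0,0,0,0,0,-2.5,5.5,0,0,0,0,0,-2,5.5]'

```text
time_s: 4.6
eef_pos: [0.4697, -0.0102, 0.1046]
tool_rot: [0.0, 0.689, 0.725, 0.0]
ft_force: [0.1, -0.3, -0.9]
width: 0.0549
finger_force: 4.3
```

>>> drive_tool --targets '[0,0,0,0,0,-1,5.5,0,0,0,0,0,0,5.5,0,0,0,0,0,0,5.5]'

```text
time_s: 4.85
eef_pos: [0.4696, -0.0109, 0.1123]
tool_rot: [0.0, 0.689, 0.724, -0.0]
ft_force: [0.1, -0.8, -1.1]
width: 0.055
finger_force: 4.3
```

```bash
python3 -c "
from h import *
from workcell import optics
st()
a=[]
for n in('scene','top'):
    s=optics.snapshot(n);pickle.dump(s,open(n+'2.pkl','wb'));a.append(s['color'])
cv2.imwrite('pics/l.png',np.hstack([cv2.resize(a[0][170:320,150:330],None,fx=2.2,fy=2.2,interpolation=2),cv2.resize(a[1][130:280,180:360],None,fx=2.2,fy=2.2,interpolation=2)]))"
```

```text
t 4.85 pos [ 0.4696 -0.0109  0.1123] yaw_y 2.84 tilt [ 0. -0.] w 0.055 ff 4.29 F [ 0.1 -0.8 -1.1] q [ 0.58  0.34 -0.72  2.06  0.3   0.84 -0.27]
```

View pics/l.png

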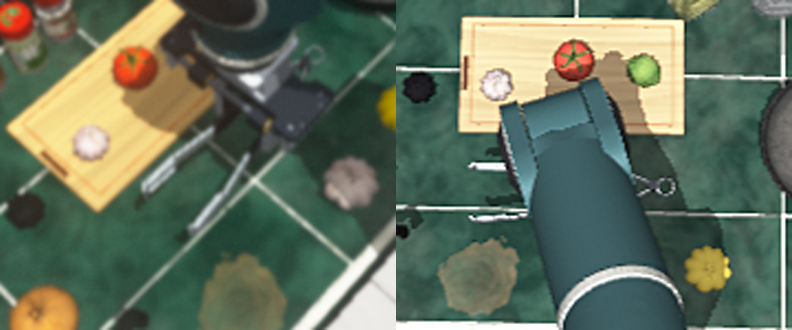

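The tongs hang level in the gripper. The jaw tips are at crop (143,193)/(187,239) in the scene view and (468,166)/(470,217) in the top view, and the garlic is untouched.

```bash
python3 -c "
from h import *
S=pickle.load(open('scene2.pkl','rb'));T=pickle.load(open('top2.pkl','rb'))
a=tri(T,(212.7,205.5),S,(215,257.7));b=tri(T,(213.6,228.6),S,(235,278.6));print(a,b)
m=(a[0]+b[0])/2;print(m, m[:2]-[.4696,-.0109])
print(at(T,212.7,205.5,.12),at(T,213.6,228.6,.12))
# plan at yaw: TCP for jaws at garlic
g=np.array([.627,.1035])
for y in(15,30,40):
  t=np.radians(y);f=np.array([np.cos(t),np.sin(t)]);print(y,g-.107*f)
"
```

```text
(array([0.49258091, 0.12535072, 0.13017365]), np.float64(0.0038975360595923225)) (array([0.43005292, 0.12374663, 0.10181075]), np.float64(0.002699589726636939))
[0.46131691 0.12454867 0.1159922 ] [-0.00828309  0.13544867]
[0.49587795 0.12775066 0.12      ] [0.42906582 0.1222632  0.12      ]
15 [0.52364594 0.07580636]
30 [0.53433528 0.05      ]
40 [0.54503324 0.03472173]
```

>>> drive_tool --targets '[0,0,3,0,0,0,5.5,0,0,5,0,0,0,5.5,0,0,5,0,0,0,5.5,0,0,5,0,0,0,5.5,0,0,5,0,0,0,5.5]'

```text
time_s: 5.37
eef_pos: [0.469, -0.0104, 0.1112]
tool_rot: [-0.001, 0.821, 0.571, -0.001]
ft_force: [0.0, -0.7, -0.5]
width: 0.055
finger_force: 4.3
```

>>> drive_tool --targets '[0,0,5,0,0,0,5.5,0,0,5,0,0,0,5.5,0,0,5,0,0,0,5.5,0,0,5,0,0,0,5.5,0,0,5,0,0,0,5.5]'

```text
time_s: 5.78
eef_pos: [0.469, -0.0104, 0.1112]
tool_rot: [-0.001, 0.925, 0.38, -0.001]
ft_force: [0.1, -0.1, -1.1]
width: 0.055
finger_force: 4.3
```

>>> drive_tool --targets '[0,0,5,0,0,0,5.5,0,0,5,0,0,0,5.5,0,0,5,0,0,0,5.5,0,0,5,0,0,0,5.5,0,0,0,0,0,0,5.5]'

```text
time_s: 6.2
eef_pos: [0.4691, -0.0104, 0.1113]
tool_rot: [-0.0, 0.977, 0.213, -0.001]
ft_force: [-0.3, 0.6, -1.1]
width: 0.0549
finger_force: 4.3
```

```bash
python3 -c "
from h import *
go(.529,.058,.112)"
```

```text
t 6.2 pos [ 0.4691 -0.0104  0.1113] yaw_y -65.38 tilt [-0.002  0.   ] w 0.0549 ff 4.29 F [-0.3  0.6 -1.1] q [ 0.38  0.3  -0.48  2.06  0.19  0.82 -1.36]
tool shift cm [ 8.3  -3.72 -0.08]
```

>>> drive_tool --targets '[0,0,0,2,-0.9,0,5.5,0,0,0,2.5,-1.1,0,5.5,0,0,0,2.3,-1,0,5.5,0,0,0,1.5,-0.7,0,5.5,0,0,0,0,0,0,5.5]'

```text
time_s: 6.62
eef_pos: [0.5305, 0.061, 0.1115]
tool_rot: [-0.001, 0.976, 0.218, -0.0]
ft_force: [-0.4, 0.5, -0.7]
width: 0.0552
finger_force: 4.3
```

>>> drive_tool --targets '[0,0,0,0,0,0,5.5,0,0,0,0,0,0,5.5]'

```text
time_s: 6.78
eef_pos: [0.5287, 0.0574, 0.1117]
tool_rot: [-0.0, 0.976, 0.216, -0.001]
ft_force: [1.2, -0.5, -1.1]
width: 0.0553
finger_force: 4.3
```

```bash
python3 -c "
from h import *
from workcell import optics
go(.529,.058,.112)
a=[]
for n in('scene','top'):
    s=optics.snapshot(n);pickle.dump(s,open(n+'3.pkl','wb'));a.append(s['color'])
cv2.imwrite('pics/m.png',np.hstack([cv2.resize(a[0][180:300,140:260],None,fx=3.3,fy=3.3,interpolation=2),cv2.resize(a[1][120:240,180:300],None,fx=3.3,fy=3.3,interpolation=2)]))"
```

```text
t 6.78 pos [0.5287 0.0574 0.1117] yaw_y -65.05 tilt [-0.002 -0.   ] w 0.0553 ff 4.29 F [ 1.2 -0.5 -1.1] q [ 0.23  0.41 -0.49  1.92  0.25  0.88 -1.51]
tool shift cm [ 0.06 -0.04 -0.03]
```

View pics/m.png

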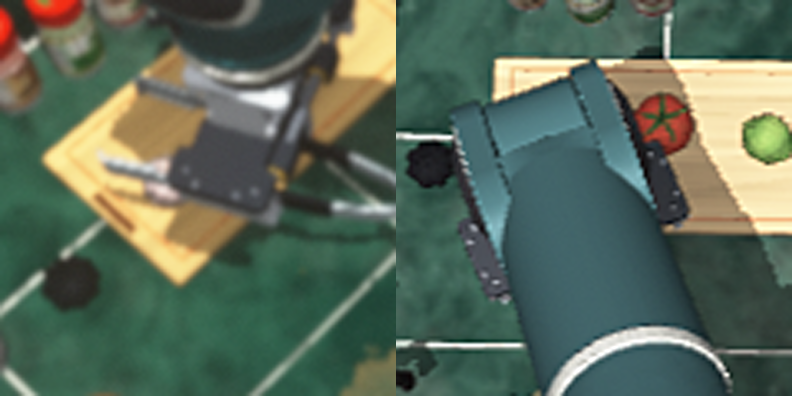

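The right jaw tip shows at scene crop (98,153), and the garlic shows partly under the gripper's body at (160,185). The tomato is clear of the gripper.

```bash
python3 -c "
from h import *
S=pickle.load(open('scene3.pkl','rb'))
for z in(.11,.12,.13):print(at(S,140+98/3.3,180+153/3.3,z),at(S,140+103/3.3,180+186/3.3,z))
R=np.array([.6666,.0842,.12]);L=np.array([.6379,.1458,.12])
for p in(R,L):print((np.array(proj(S,p))-[140,180])*3.3)
"
```

```text
[0.64315116 0.13893856 0.11      ] [0.61909809 0.15439272 0.11      ]
[0.63755982 0.14075415 0.12      ] [0.6137863 0.1560287 0.12     ]
[0.63196848 0.14256974 0.13      ] [0.6084745  0.15766469 0.13      ]
[130.11081617  82.37938458]
[ 92.48203766 157.13736798]
```

That tip is the left one: predicted at (92,157), seen at (98,153). The right tip is predicted at (130,82), where a tip shows too. The jaws therefore straddle the garlic, so I descend.

>>> drive_tool --targets '[0,0,0,0,0,1.5,5.5,0,0,0,0,0,2,5.5,0,0,0,0,0,2,5.5,0,0,0,0,0,1.5,5.5,0,0,0,0,0,0,5.5]'

```text
time_s: 7.3
eef_pos: [0.5276, 0.057, 0.04]
tool_rot: [-0.0, 0.977, 0.215, -0.002]
ft_force: [0.0, -0.3, -0.9]
width: 0.0549
finger_force: 4.3
```

```bash
python3 -c "
from h import *
go(.529,.058,.022)"
```

```text
t 7.3 pos [0.5276 0.057  0.04  ] yaw_y -65.15 tilt [-0.004 -0.   ] w 0.0549 ff 4.29 F [ 0.  -0.3 -0.9] q [ 0.19  0.52 -0.44  1.96  0.32  0.74 -1.58]
tool shift cm [ 0.18 -0.03  1.8 ]
```

>>> drive_tool --targets '[0,0,0,0,0,1,5.5,0,0,0,0.2,0,0.8,5.5,0,0,0,0,0,0,5.5,0,0,0,0,0,0,5.5]'

```text
time_s: 7.63
eef_pos: [0.5313, 0.0588, 0.0245]
tool_rot: [-0.0, 0.977, 0.215, -0.0]
ft_force: [-0.3, 0.5, -1.3]
width: 0.0553
finger_force: 4.3
```

```bash
python3 -c "
from h import *
from workcell import optics
go(.529,.058,.022)
s=optics.snapshot('scene');cv2.imwrite('pics/n.png',cv2.resize(s['color'][190:290,130:270],None,fx=5,fy=5,interpolation=2))"
```

```text
t 7.63 pos [0.5313 0.0588 0.0245] yaw_y -65.14 tilt [-0.  0.] w 0.0553 ff 4.29 F [-0.3  0.5 -1.3] q [ 0.18  0.55 -0.43  1.96  0.34  0.71 -1.59]
tool shift cm [-0.24 -0.03  0.25]
```

View pics/n.png

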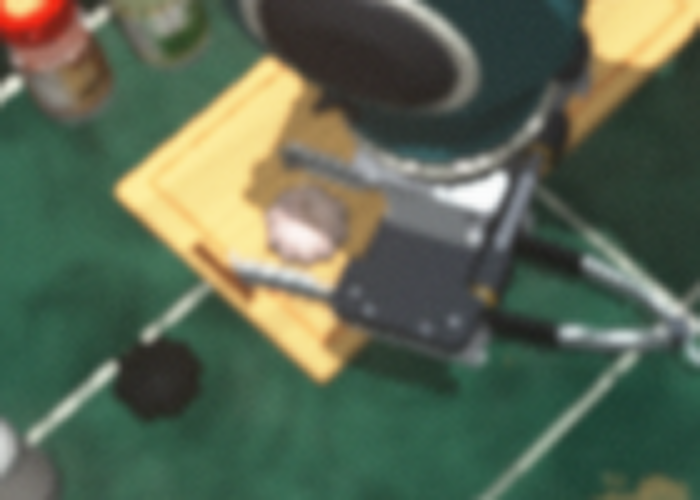

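The garlic at (305,223) sits centred between the jaws; the jaw middle by geometry is about (307,222). I close the tongs now.

>>> drive_tool --targets '[0,0,0,0,0,0.2,5.2,0,0,0,0,0,0,4.9,0,0,0,0,0,0,4.6,0,0,0,0,0,0,4.4,0,0,0,0,0,0,4.2]'

```text
time_s: 8.1
eef_pos: [0.5313, 0.0587, 0.0226]
tool_rot: [-0.0, 0.977, 0.215, 0.0]
ft_force: [-0.3, -0.6, -0.4]
width: 0.043
finger_force: 10.7
```

>>> drive_tool --targets '[0,0,0,0,0,0,4.0,0,0,0,0,0,0,3.8,0,0,0,0,0,0,3.8,0,0,0,0,0,0,3.8,0,0,0,0,0,0,3.8]'

```text
time_s: 8.52
eef_pos: [0.5313, 0.0588, 0.0225]
tool_rot: [-0.0, 0.977, 0.215, 0.0]
ft_force: [0.6, -0.0, -0.3]
width: 0.0421
finger_force: 30.0
```

```bash
python3 -c "
from h import *
go(.529,.058,.022)"
```

```text
t 8.52 pos [0.5313 0.0588 0.0225] yaw_y -65.14 tilt [0. 0.] w 0.0421 ff 29.96 F [ 0.6 -0.  -0.3] q [ 0.18  0.55 -0.43  1.96  0.34  0.71 -1.59]
tool shift cm [-0.24 -0.02  0.05]
```

>>> drive_tool --targets '[0,0,0,0,0,-1,3.8,0,0,0,0,0,-2,3.8,0,0,0,0,0,-2.5,3.8,0,0,0,0,0,-2.5,3.8,0,0,0,0,0,-2.5,3.8]'

```text
time_s: 8.93
eef_pos: [0.531, 0.0589, 0.1292]
tool_rot: [-0.0, 0.977, 0.215, -0.0]
ft_force: [-0.1, 0.2, -2.0]
width: 0.0419
finger_force: 30.0
```

>>> drive_tool --targets '[0,0,0,0,0,-2.5,3.8,0,0,0,0,0,-2.5,3.8,0,0,0,0,0,-2,3.8,0,0,0,0,0,-1,3.8,0,0,0,0,0,0,3.8]'

```text
time_s: 9.35
eef_pos: [0.5321, 0.0589, 0.2097]
tool_rot: [0.0, 0.977, 0.215, 0.002]
ft_force: [0.2, -0.2, -1.9]
width: 0.0421
finger_force: 30.0
```

```bash
python3 -c "
from h import *
go(.46,-.412,.2)
from workcell import optics
s=optics.snapshot('scene');cv2.imwrite('pics/o.png',cv2.resize(s['color'][130:290,110:310],None,fx=3.5,fy=3.5,interpolation=2))"
```

```text
t 9.35 pos [0.5321 0.0589 0.2097] yaw_y -65.14 tilt [ 0.003 -0.   ] w 0.0421 ff 29.96 F [ 0.2 -0.2 -1.9] q [ 0.27  0.29 -0.53  1.82  0.17  1.07 -1.45]
tool shift cm [-26.34  39.7    0.95]
```

View pics/o.png

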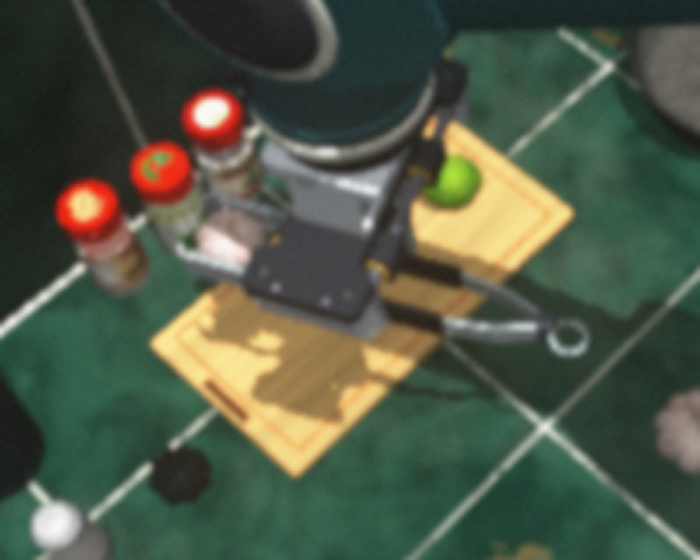

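The garlic at crop (228,238) is in the jaws and off the board. I carry it over with about -26.3 cm along tool x and 39.7 cm along tool y, in 14 rows.

>>> drive_tool --targets '[0,0,0,-0.8,1.2,0,3.8,0,0,0,-1.6,2.4,0,3.8,0,0,0,-2,3,0,3.8,0,0,0,-2,3,0,3.8,0,0,0,-2,3,0,3.8]'

```text
time_s: 9.82
eef_pos: [0.5067, -0.0922, 0.2059]
tool_rot: [-0.001, 0.976, 0.216, -0.001]
ft_force: [0.4, 0.5, -0.9]
width: 0.042
finger_force: 30.0
```

>>> drive_tool --targets '[0,0,0,-2,3,0,3.8,0,0,0,-2,3,0,3.8,0,0,0,-2,3,0,3.8,0,0,0,-2,3,0,3.8,0,0,0,-2,3,0,3.8]'

```text
time_s: 10.23
eef_pos: [0.479, -0.2705, 0.2058]
tool_rot: [-0.001, 0.977, 0.215, -0.001]
ft_force: [0.9, -0.5, -0.7]
width: 0.0421
finger_force: 30.0
```

>>> drive_tool --targets '[0,0,0,-2,3,0,3.8,0,0,0,-2,3,0,3.8,0,0,0,-2,3,0,3.8,0,0,0,-1.2,1.8,0,3.8,0,0,0,-0.6,0.8,0,3.8]'

```text
time_s: 10.65
eef_pos: [0.4562, -0.4101, 0.2051]
tool_rot: [-0.001, 0.977, 0.213, -0.001]
ft_force: [-0.2, -0.2, -1.1]
width: 0.0418
finger_force: 30.0
```

>>> drive_tool --targets '[0,0,0,0,0,0,3.8,0,0,0,0,0,0,3.8,0,0,0,0,0,0,3.8]'

```text
time_s: 10.9
eef_pos: [0.459, -0.4051, 0.2069]
tool_rot: [-0.001, 0.976, 0.216, -0.0]
ft_force: [0.6, 0.5, -1.3]
width: 0.0424
finger_force: 30.0
```

```bash
python3 -c "
from h import *
go(.46,-.412,.2)
from workcell import optics
a=[]
for n in('scene','top'):
    s=optics.snapshot(n);pickle.dump(s,open(n+'4.pkl','wb'));a.append(s['color'])
cv2.imwrite('pics/p.png',np.hstack([cv2.resize(a[0][60:220,220:400],None,fx=2.2,fy=2.2,interpolation=2),cv2.resize(a[1][110:270,310:490],None,fx=2.2,fy=2.2,interpolation=2)]))"
```

```text
t 10.9 pos [ 0.459  -0.4051  0.2069] yaw_y -65.03 tilt [-0.     0.001] w 0.0424 ff 29.96 F [ 0.6  0.5 -1.3] q [ 0.89  0.41 -0.28  1.64  0.12  1.11 -0.56]
tool shift cm [-0.2   0.67  0.69]
```

View pics/p.png

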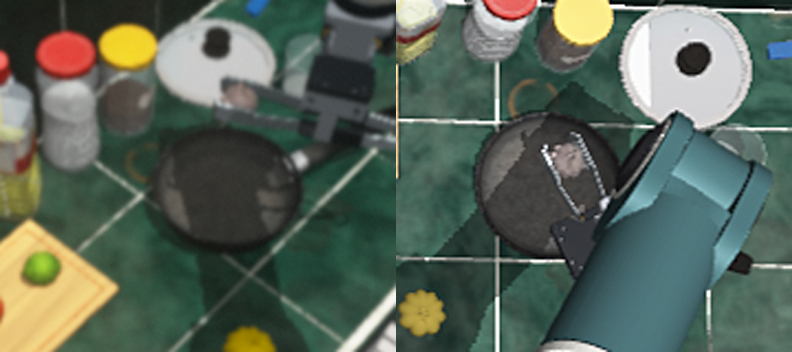

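The garlic is in the jaws over the pan, at scene crop (240,95) and top crop (567,160). I check its level distance to the bowl's middle.

```bash
python3 -c "
from h import *
S=pickle.load(open('scene4.pkl','rb'));T=pickle.load(open('top4.pkl','rb'))
print(tri(T,(387.7,182.7),S,(329.1,103.2)),at(T,387.7,182.7,.215))
# pan rim centre in this top view: left/right/top/bottom rim px
print(at(T,310+(474-396+624-396)/2/2.2,110+(112+258)/2/2.2,.045))
st()"
```

```text
(array([ 0.55043858, -0.35544194,  0.23120676]), np.float64(0.002491916462540315)) [ 0.55511782 -0.35847542  0.215     ]
[ 0.55586337 -0.36997616  0.045     ]
t 11.0 pos [ 0.459  -0.4055  0.2074] yaw_y -65.02 tilt [0. 0.] w 0.0423 ff 29.96 F [ 0.7 -0.6 -2. ] q [ 0.89  0.41 -0.28  1.64  0.12  1.11 -0.56]
```

The garlic is about 12 mm from the bowl's middle level, about 0.22 m up and at rest, so I hand the job in.

```bash
python3 -c "
from workcell import ticket
print(ticket.finish_job())"
```

```text
the job is handed in; nothing more can be done
None
```

I handed the job in with the garlic held still in the closed tongs, about 12 mm off the middle of the pan and about 0.22 m above the worktop; the hand-in gave no verdict.

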